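Snap the honing stone into the knife sharpener

TASK

Take the white honing stone from the rack and press it, level, straight down between the two spring clips of the knife sharpener until it snaps in and sits fully home on both red pedestals; push steadily and never lean on it with more than about 2.5 kg. Then throw the yellow lock lever fully over to its far side, and let go. Leave the brown stone and everything else where they are.

Things in the scene. Friction and masses are not known exactly. Their poses are not given: they have to be found in the camera images.
- white_stone: White honing stone, a bar 150 mm long (own y), 28 wide (x), 30 tall (z), 0.15 to 0.3 kg, blue stripe along its foot; origin: centre of its underside. Ends alike, chamfered: underside 138 mm long, ends slope out to the full 150 at 9 mm up, run upright to the top (1 mm bevel). Grip across the width at mid length; either way round will do.
- brown_stone: Brown stone, not wanted: same size and shape, lying about parallel to the white one on the rack, 90 mm away centre to centre, on either side of it. Origin: centre of its underside.
- rack: Grey stone rack 190 x 180 mm (x, y): plate 6 mm thick with two rubber ribs along y at x = -50 and +50 mm, tops at 18 mm. The stones lie on the ribs, along the rack's x, so under their middle fingertips have 12 mm of free room. Origin: centre of its underside.
- station: Knife sharpener: black base plate, 110 mm (x) by 310 mm (y from -120 to +190), 12 mm thick; origin on its underside midway between the clips. The stone goes in along y, its middle over the origin. A carriage on the base bears two red pedestals and two steel clips; it was set by hand somewhere in a height range of 20 mm (not reported) and stays there in the work.
- low_seat (a point): Fixed point above the sharpener's origin at 45 mm: the lowest possible level of the pedestal tops, on which the stone's underside ends; really they lie 0 to 20 mm above it. Pedestals at y = -57 and +57 mm, 22 mm long (y), 44 wide (x), with side lips 13 mm high, 34 mm apart. For |y| below 45 mm nothing stands above 24 mm, so fingers fit there.
- clip_a (a joint): Outward travel (m) of the spring clip at +y: 0 at rest, 0.004 as the stone's full length passes, 0 again once snapped in over the top. Its round nose (radius 3 mm, centre 33.5 mm above the pedestal tops) catches the stone's lower slope when the underside is about 31 mm above the pedestals; the noses are 142 mm apart at rest.
- clip_b (a joint): Same for the clip at -y. Felt push on the stone: rises to about 8 to 13 N in some 6 mm, falls to 2 to 4 N for about 20 mm while the upright ends slide past, then the clips snap over the top edges (a short downward tug), and 4 mm on the stone meets the pedestals, which are cushioned: there the push rises by about 12 N per mm. Over 25 N counts as forced.
- lock (a joint): Lock lever angle (rad): at 0 it leans 0.5 rad towards the sharpener's -x, at 1.0 (thrown, at its stop) 0.5 rad towards its +x. It turns about the sharpener's y through x = 0, y = 150, z = 34 mm, stays where it is left and needs about 1 N at the tip.
- lock_tip (a point): centre of the lever's yellow ball (26 mm across), 70 mm from the lever's axis
- mug: blue ceramic mug, 80 mm wide, 90 mm tall, bystander; origin: centre of its foot
- pepper_mill: dark wooden pepper mill, 56 mm wide, 180 mm tall, bystander; origin: centre of its foot
- jar: glass jar with a red cap, 72 mm wide, 100 mm tall, bystander; origin: centre of its foot
- carton: blue milk carton, 70 x 70 x 190 mm, bystander; origin: centre of its foot
- wine: green wine bottle, 74 mm wide, 280 mm tall, bystander; origin: centre of its foot
- oil: amber oil bottle, 64 mm wide, 220 mm tall, bystander; origin: centre of its foot
Things that resemble listed ones, but are neither listed nor needed, are in the scene too. Several things have the shape of the white_stone; the one meant has the colours described above.

How it is judged:
By the outcome, as a careful person would: the job done as asked, in the order asked, and still so for the second after the job is handed in, with the robot touching nothing.
It also fails if it takes over 72 s, if anything falls off the work surface, if the arm or the gripper's body presses on something with over 40 N, if the wrist force passes 120 N, or if a joint passes its speed limit or range.

ROBOT

A 6-joint arm with a two-finger parallel gripper is mounted at the origin on the work surface. World frame = base frame: x ahead of the robot, y to its left, z up, the work surface at z = 0. Lengths are in m, angles in rad, forces in N, time in s.
With the tool pointing down it reaches from about 0.325 to 0.75 m from the base axis. Payload 7.6 kg.
Tool frame: the origin (TCP) lies where the fingers leave the gripper's body, on its centre line; the fingertips stand arm.nose_length ahead of it and the grasp point (between the pads) lies 54 mm ahead of it (arm.nose_length is the distance from the TCP to the fingertips, in m); z points along the fingers, y is the line along which they close (so a half turn about z gives the same grasp; the last joint's range is limited). The gripper opens to 85 mm and grips with 20 to 120 N. Pads are 22 mm wide; open, the fingers measure 114 mm over their backs; the gripper's body (76 mm by 85 mm) begins 54 mm behind the grasp point. The pads swing forward as they close: fully open they stand 13 mm farther back than shut.
Start: joints at [-1.296, 0.052, 1.401, -0, 1.689, -0.07], TCP at [0.177, -0.494, 0.304] pointing down, gripper open.
Joint ranges: [-2.9, 2.9], [-0.91, 2.17], [0.12, 2.37], [-1.06, 4.2], [0.26, 2.73], [-2.93, 2.93]. Speed limits (rad/s): [2.57, 2.57, 3.01, 3.14, 3.14, 3.14].

INTERFACE

Orientations are given as [roll, pitch, yaw] about the fixed x, y, z axes, in that order (R = Rz(yaw) Ry(pitch) Rx(roll)).
In Python, from rig import arm gives the robot as it stands.
- The arm moves only by the shell command python3 -m inch 'ROWS' [FORCE]. ROWS is a JSON object of lists of equal length, an entry for each row: "xyz": the shift along the world's x, y, z in cm, a list of three; "delta_rot": the turn, a rotation vector about the world's x, y, z in degrees, a list of three; "grip": the finger opening in cm, from 0 to 8.54. In form: {"xyz": [[tx, ty, tz], ...], "delta_rot": [[ax, ay, az], ...], "grip": [grip, ...]}. A call has 1 to 20 rows; each row shifts and turns the commanded pose from where the row before left it; what a row does not reach is not made up. A row lasts 1/10 s, in which the tool goes at most 50 mm and 8.59 degrees, less where a joint would pass 70% of its speed; a pose out of reach is approached as far as the arm can. A call with a gripper value outside its range is refused whole. The fingers move at their own pace and stop on an object; FORCE is the grip in N (left out, the last holds). Time passes only in rows, so rows that do not move let the fingers close. It gives the time, the measured TCP pose, the force, the opening and the grip force at its end, in the units of the state.
- arm.sense(): the state, without advancing time (a new reading comes with each control period).
- arm.capture(name): name is "side" or "top" or "wrist"; returns (picture, depth): 400x640x3 uint8, blue, green, red; 400x640 float32, m along the optical axis (not along the pixel's ray), 0 where there is no reading.
- arm.camera_model(name): a dict with "mtx" (3x3 intrinsics, pixels), "world_to_cam" (4x4, takes a point from world to camera coordinates). Camera axes: x right, y up, looking along -z (the intrinsics and any distortion apply to the point x, -y, -z); pixel columns grow to the right and rows downward; lengths in m; the calibration is good to about 2 mm. The wrist camera is an equidistant fisheye: a pixel r from the principal point sees the ray r / f radians off the axis. A picture is of the moment at which its call begins: read the wrist's pose just before it. camera_model takes no time and is no camera call; for the wrist camera it gives the pose at the moment of the call.
- arm.close_job(): hands the job in; it is judged then, once.
The state is a dict: "t": time; "joints": joint angles; "joint_vel": joint speeds; "tau": joint torques, N m; "position": TCP position; "orientation": TCP orientation; "wrist_force": force on the tool from outside, world axes, zero at the start; "wrist_torque": the same for the moment, N m; "gripper_width": opening from 0.0 (shut) to 1.0 (fully open); "finger_force": force on a finger pad.
Only numpy, scipy, OpenCV 4.12 (cv2) and the standard library are available. Lean on these libraries where they do the work, as an engineer would, in place of code of your own. Each camera call takes 0.05 s, during which the arm holds its last target. There are 200 camera calls.

## Working session

There is one attempt and no reset: what is moved stays moved. The work goes in short steps, Python scripts to look and compute and a shell command to move; the robot and the scene stay as the last step left them, time stands still between calls to the robot, and variables do not carry over. Pictures are saved under pics/ and viewed, at most 10 in all, crops included, and the job is handed in when it is done.

```bash
ls; mkdir -p pics
cat > h.py <<'E'
import numpy as np, cv2
from rig import arm
def snap(n,f):
    M=arm.camera_model(n); p,d=arm.capture(n); cv2.imwrite(f'pics/{f}.png',p)
    np.savez(f'{f}.npz',p=p,d=d,K=M['mtx'],T=M['world_to_cam']); return p,d,M
def pts(f,uv):
    z=np.load(f+'.npz'); K,T,d=z['K'],z['T'],z['d']; o=[]
    for u,v in uv:
        D=d[int(v),int(u)]
        c=np.array([(u-K[0,2])/K[0,0]*D,-(v-K[1,2])/K[1,1]*D,-D,1]); o.append((np.linalg.inv(T)@c)[:3])
    return np.array(o)
E
python3 - <<'E'
from h import *
for n in('top','side'): 
    p,d,M=snap(n,n+'0'); print({k:(v if k!='mtx' else np.round(v,1)) for k,v in M.items()})
print(arm.sense(),arm.nose_length)
E
```

```text
pics
{'mtx': array([[437.7,   0. , 327.2],
       [  0. , 437.7, 202.5],
       [  0. ,   0. ,   1. ]]), 'world_to_cam': array([[ 0.02904841, -0.99956567, -0.00496532, -0.00226092],
       [ 0.97901557,  0.02744812,  0.20192848, -0.5336954 ],
       [-0.20170449, -0.01072682,  0.97938768, -1.53604003],
       [ 0.        ,  0.        ,  0.        ,  1.        ]])}
{'mtx': array([[503.7,   0. , 330.6],
       [  0. , 503.7, 195.5],
       [  0. ,   0. ,   1. ]]), 'world_to_cam': array([[-0.9957253 , -0.09175072,  0.01062664,  0.5044265 ],
       [ 0.06593268, -0.62549114,  0.77744049, -0.11208553],
       [-0.06468386,  0.77481781,  0.62886672, -1.97896172],
       [ 0.        ,  0.        ,  0.        ,  1.        ]])}
{'t': 0.1, 'joints': array([-1.29631732e+00,  5.27648279e-02,  1.40161568e+00, -8.85625780e-06,
        1.68863850e+00, -7.02911097e-02]), 'joint_vel': array([ 0.00183375, -0.00039329, -0.00392247,  0.00034657, -0.00058509,
       -0.00039373]), 'tau': array([ 1.06366580e-03, -3.82580924e+01, -3.60987175e+01, -9.30413762e-05,
        4.73723601e-03,  2.21133610e-05]), 'position': array([ 0.17741671, -0.49392897,  0.30316507]), 'orientation': array([-3.14016920e+00, -9.14028402e-05,  3.44769016e-01]), 'wrist_force': array([ 0.29678476,  0.30962232, -0.78974768]), 'wrist_torque': array([-0.01335804,  0.02125688,  0.00481736]), 'finger_force': 0.0, 'gripper_width': 0.9990382317846637} 0.0726
```

View pics/top0.png

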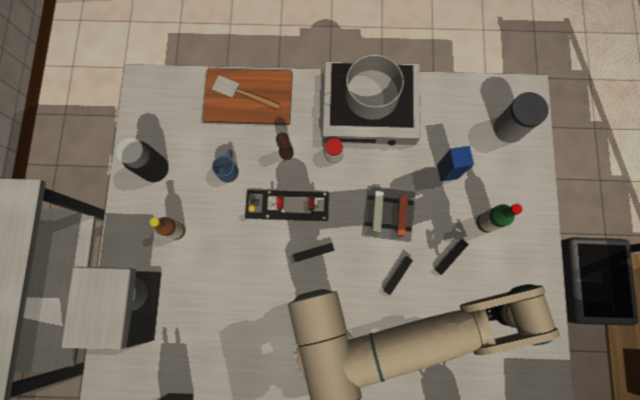

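View pics/side0.png

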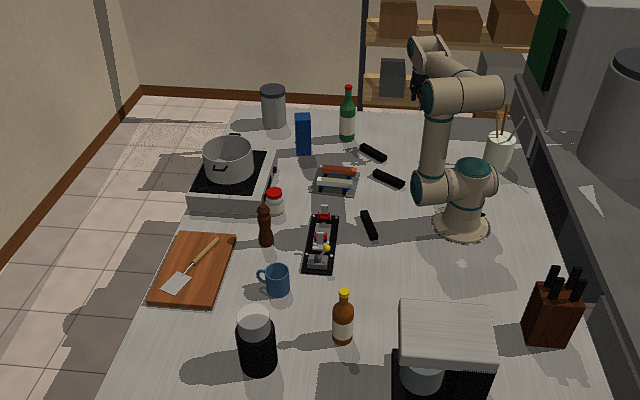

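Top view: the candidates are a white bar on the rack at (378,212), a brown bar at (402,214), and black bars at (313,252), (397,273) and (451,257). I choose the white one. The station is at (287,205) with its lever and yellow ball at about (252,209), so its +y points left. A close crop will check the choice.

Run:
```python
from h import *
p=cv2.imread('pics/top0.png')[175:250,235:425]
cv2.imwrite('pics/c1.png',cv2.resize(p,None,fx=4.2,fy=4.2,interpolation=cv2.INTER_CUBIC))
```

```text
(no output)
```

View pics/c1.png

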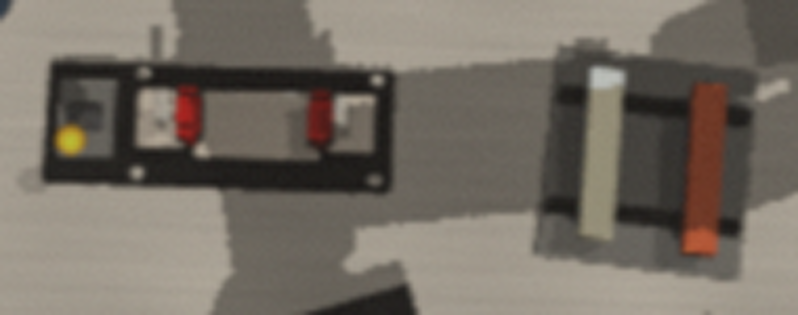

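The crop shows the white (cream) bar with ends at crop (607,75) and (597,237), and the brown one beside it. The lever ball is at (70,140), on the robot's side (-x).

```bash
cat >> h.py <<'E'
def ray(f,uv,z):
    q=np.load(f+'.npz'); K,T=q['K'],q['T']; R=T[:3,:3]; c=-R.T@T[:3,3]; o=[]
    for u,v in uv:
        w=R.T@np.array([(u-K[0,2])/K[0,0],-(v-K[1,2])/K[1,1],-1]); o.append(c+w*(z-c[2])/w[2])
    return np.array(o)
E
python3 - <<'E'
from h import *
cr=lambda a:[(x/4.2+235-.4,y/4.2+175-.4) for x,y in a]
np.set_printoptions(precision=4,suppress=True)
c=ray('top0',cr([(52,60),(393,70),(390,190),(44,182)]),.012); print('plate',c)
l=(c[0]+c[3])/2; r=(c[1]+c[2])/2; print(l,r,np.linalg.norm(l-r),'origin',r+(l-r)*120/310,'yaw',np.degrees(np.arctan2(*(l-r)[1::-1]))-90)
w=ray('top0',cr([(607,68),(597,238)]),.048);print('white',w,w.mean(0),np.linalg.norm(w[0]-w[1]),np.degrees(np.arctan2(*(w[0]-w[1])[1::-1])))
print('depth',pts('top0',cr([(602,150),(705,160),(607,90),(597,225),(188,115),(320,115),(70,140)])))
b=ray('top0',cr([(709,85),(699,253)]),.048);print('brown',b.mean(0))
print('ball',ray('top0',cr([(70,140)]),.034+.07*np.cos(.5)))
E
```

```text
plate [[0.5861 0.3165 0.012 ]
 [0.5854 0.0111 0.012 ]
 [0.4768 0.0106 0.012 ]
 [0.4753 0.3163 0.012 ]]
[0.5307 0.3164 0.012 ] [0.5311 0.0109 0.012 ] 0.3055264227983271 origin [0.5309 0.1291 0.012 ] yaw 0.07526342779816275
white [[ 0.584  -0.1759  0.048 ]
 [ 0.4342 -0.1682  0.048 ]] [ 0.5091 -0.1721  0.048 ] 0.14998192541168295 -2.9777077290973057
depth [[ 0.5106 -0.1717  0.0505]
 [ 0.5042 -0.2605  0.0508]
 [ 0.5631 -0.1754  0.0537]
 [ 0.4451 -0.1679  0.0502]
 [ 0.5296  0.1864  0.0591]
 [ 0.5336  0.0727  0.0551]
 [ 0.4955  0.2776  0.1084]]
brown [ 0.4975 -0.2601  0.048 ]
ball [[0.498  0.2801 0.0954]]
```

```bash
python3 -m inch '{"xyz":[[1.66,1.61,-0.35],[1.66,1.61,-0.35],[1.66,1.61,-0.35],[1.66,1.61,-0.35],[1.66,1.61,-0.35],[1.66,1.61,-0.35],[1.66,1.61,-0.35],[1.66,1.61,-0.35],[1.66,1.61,-0.35],[1.66,1.61,-0.35],[1.66,1.61,-0.35],[1.66,1.61,-0.35],[1.66,1.61,-0.35],[1.66,1.61,-0.35],[1.66,1.61,-0.35],[1.66,1.61,-0.35],[1.66,1.61,-0.35],[1.66,1.61,-0.35],[1.66,1.61,-0.35],[1.66,1.61,-0.35]],"delta_rot":[[0,0,-1.14],[0,0,-1.14],[0,0,-1.14],[0,0,-1.14],[0,0,-1.14],[0,0,-1.14],[0,0,-1.14],[0,0,-1.14],[0,0,-1.14],[0,0,-1.14],[0,0,-1.14],[0,0,-1.14],[0,0,-1.14],[0,0,-1.14],[0,0,-1.14],[0,0,-1.14],[0,0,-1.14],[0,0,-1.14],[0,0,-1.14],[0,0,-1.14]],"grip":[6,6,6,6,6,6,6,6,6,6,6,6,6,6,6,6,6,6,6,6]}'
python3 -m inch '{"xyz":[[0,0,0],[0,0,0]],"delta_rot":[[0,0,0],[0,0,0]],"grip":[6,6]}'
python3 - <<'E'
from h import *
p,d,M=snap('wrist','w1'); print(M); s=arm.sense(); print(s['position'],s['orientation'])
E
```

```text
t: 2.1
position: [0.5099, -0.1713, 0.2333]
orientation: [-3.141, 0.001, -0.054]
wrist_force: [0.3, -0.1, -0.2]
gripper_width: 0.7
finger_force: 0.0
t: 2.3
position: [0.5093, -0.172, 0.2334]
orientation: [3.142, 0.001, -0.052]
wrist_force: [0.8, -0.4, -0.5]
gripper_width: 0.7
finger_force: 0.0
{'mtx': array([[309.70691629,   0.        , 322.31767095],
       [  0.        , 309.70691629, 193.24085894],
       [  0.        ,   0.        ,   1.        ]]), 'world_to_cam': array([[-0.05131614, -0.99868068,  0.00188614, -0.14574821],
       [ 0.94807296, -0.04930914, -0.31420737, -0.47227322],
       [ 0.31388583, -0.01433571,  0.9493525 , -0.47580017],
       [ 0.        ,  0.        ,  0.        ,  1.        ]])}
[ 0.50908517 -0.17245011  0.23372833] [ 3.14138949e+00  6.93081150e-04 -5.28972489e-02]
```

View pics/w1.png

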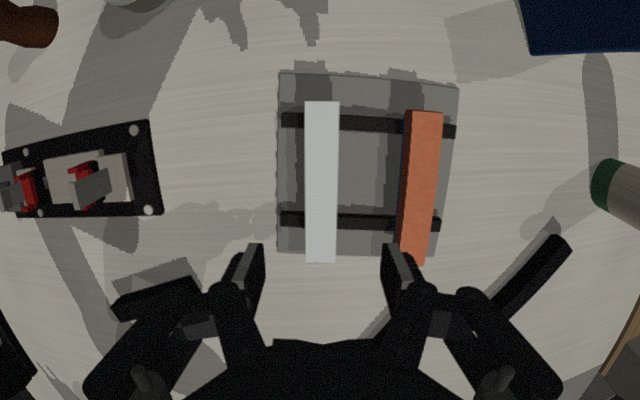

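Wrist view: the white stone spans (306–338,101) to (306–335,263) and the brown one is to its right. The fingers straddle the stone.

```bash
cat >> h.py <<'E'
def fish(f,uv,z):
    q=np.load(f+'.npz'); K,T=q['K'],q['T']; R=T[:3,:3]; c=-R.T@T[:3,3]; o=[]
    for u,v in uv:
        a,b=(u-K[0,2])/K[0,0],-(v-K[1,2])/K[1,1]; t=np.hypot(a,b)+1e-9
        w=R.T@np.array([a/t*np.sin(t),b/t*np.sin(t),-np.cos(t)]); o.append(c+w*(z-c[2])/w[2])
    return np.array(o)
E
python3 - <<'E'
from h import *
np.set_printoptions(precision=4,suppress=True)
w=fish('w1',[(305.5,101),(338.5,101),(335.5,262.5),(305.5,262.5)],.048); print(w,w.mean(0))
a=w[0]+w[1]-w[2]-w[3]; print(np.linalg.norm(a)/2,np.degrees(np.arctan2(a[1],a[0])), np.linalg.norm(w[0]-w[1]),np.linalg.norm(w[2]-w[3]))
z=np.load('w1.npz'); K,T=z['K'],z['T']; print(np.linalg.inv(T)[:3,3])
E
```

```text
[[ 0.5848 -0.1622  0.048 ]
 [ 0.5834 -0.189   0.048 ]
 [ 0.4348 -0.1808  0.048 ]
 [ 0.4362 -0.1522  0.048 ]] [ 0.5098 -0.171   0.048 ]
0.14890472710782493 -3.5121427305951527 0.02686283435069995 0.028706015825747288
[ 0.5896 -0.1757  0.3036]
```

```bash
python3 -m inch '{"xyz":[[0.05,0.05,-2],[0,0,-2],[0,0,-2],[0,0,-2],[0,0,-2],[0,0,-2],[0,0,-1.5],[0,0,-1.0],[0,0,-0.2],[0,0,0],[0,0,0]],"delta_rot":[[0,0,0],[0,0,0],[0,0,0],[0,0,0],[0,0,0],[0,0,0],[0,0,0],[0,0,0],[0,0,0],[0,0,0],[0,0,0]],"grip":[6,6,6,6,6,6,6,6,6,6,6]}' 25
python3 -m inch '{"xyz":[[0,0,0],[0,0,0],[0,0,0],[0,0,0],[0,0,0],[0,0,0],[0,0,0],[0,0,0]],"delta_rot":[[0,0,0],[0,0,0],[0,0,0],[0,0,0],[0,0,0],[0,0,0],[0,0,0],[0,0,0]],"grip":[2.2,2.2,2.2,2.2,2.2,2.2,2.2,2.2]}' 25
```

```text
t: 3.45
position: [0.5105, -0.1718, 0.0879]
orientation: [3.141, -0.002, -0.053]
wrist_force: [0.3, 0.3, 0.4]
gripper_width: 0.704
finger_force: 0.0
t: 4.25
position: [0.5103, -0.1716, 0.0876]
orientation: [3.141, -0.001, -0.053]
wrist_force: [-1.0, 0.7, 5.5]
gripper_width: 0.326
finger_force: 26.6
```

```bash
python3 -m inch '{"xyz":[[0,0,0],[0,0,0],[0,0,0.3],[0,0,0.7],[0,0,1.2],[0,0,1.5],[0,0,2],[0,0,2],[0,0,2],[0,0,2],[0,0,2],[0,0,2],[0,0,1.5],[0,0,0.5],[0,0,0],[0,0,0]],"delta_rot":[[0,0,0],[0,0,0],[0,0,0],[0,0,0],[0,0,0],[0,0,0],[0,0,0],[0,0,0],[0,0,0],[0,0,0],[0,0,0],[0,0,0],[0,0,0],[0,0,0],[0,0,0],[0,0,0]],"grip":[2.2,2.2,2.2,2.2,2.2,2.2,2.2,2.2,2.2,2.2,2.2,2.2,2.2,2.2,2.2,2.2]}' 90
```

```text
t: 5.85
position: [0.5097, -0.1715, 0.2629]
orientation: [-3.141, 0.002, -0.053]
wrist_force: [0.1, 0.1, -3.1]
gripper_width: 0.318
finger_force: 88.6
```

```bash
python3 -m inch '{"xyz":[[0.1,0.8,0],[0.1,1.2,0],[0.1,1.6,0],[0.1,1.6,0],[0.1,1.6,0],[0.1,1.6,0],[0.1,1.6,0],[0.1,1.6,0],[0.1,1.6,0],[0.1,1.6,0],[0.1,1.6,0],[0.1,1.6,0],[0.1,1.6,0],[0.1,1.6,0],[0.1,1.6,0],[0.1,1.6,0],[0.1,1.6,0],[0.1,1.6,0],[0.1,1.6,0],[0.1,1.06,0]],"delta_rot":[[0,0,2.5],[0,0,4],[0,0,5],[0,0,5],[0,0,5],[0,0,5],[0,0,5],[0,0,5],[0,0,5],[0,0,5],[0,0,5],[0,0,5],[0,0,5],[0,0,5],[0,0,5],[0,0,5],[0,0,5],[0,0,5],[0,0,4],[0,0,2.53]],"grip":[2.2,2.2,2.2,2.2,2.2,2.2,2.2,2.2,2.2,2.2,2.2,2.2,2.2,2.2,2.2,2.2,2.2,2.2,2.2,2.2]}'
python3 -m inch '{"xyz":[[0,0,0],[0,0,0],[0,0,0]],"delta_rot":[[0,0,0],[0,0,0],[0,0,0]],"grip":[2.2,2.2,2.2]}'
python3 - <<'E'
from h import *
p,d,M=snap('wrist','w2'); s=arm.sense(); print(s['position'],s['orientation'],s['wrist_force'],s['gripper_width'])
snap('side','s2')
E
```

```text
t: 7.85
position: [0.5295, 0.1324, 0.263]
orientation: [-3.14, -0.0, 1.575]
wrist_force: [-0.2, 0.7, -4.2]
gripper_width: 0.312
finger_force: 88.5
t: 8.15
position: [0.53, 0.1305, 0.2638]
orientation: [-3.141, 0.0, 1.569]
wrist_force: [0.5, 0.5, -2.4]
gripper_width: 0.309
finger_force: 88.6
[0.52998414 0.13038759 0.26386222] [-3.14156819e+00  2.18753270e-04  1.56926529e+00] [ 0.12292453  0.44354168 -2.77170626] 0.315822873355938
```

View pics/w2.png

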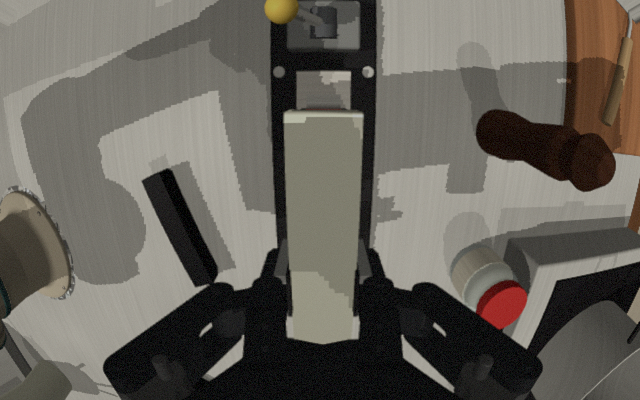

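Run:
```python
from h import *
p=cv2.imread('pics/w2.png')[0:150,240:410]
cv2.imwrite('pics/c2.png',cv2.resize(p,None,fx=4,fy=4,interpolation=cv2.INTER_CUBIC))
```

```text
(no output)
```

View pics/c2.png

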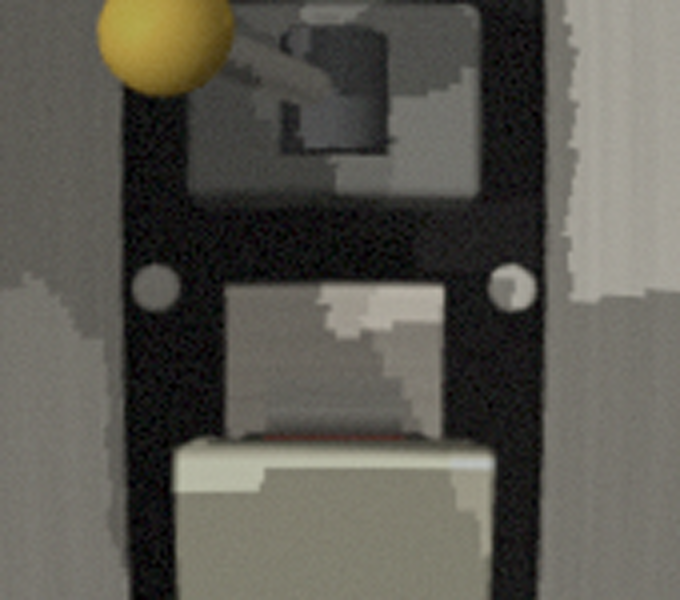

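Run:
```python
from h import *
np.set_printoptions(precision=4,suppress=True)
f=lambda a,z:fish('w2',[(240+x/4-.4,y/4-.4) for x,y in a],z)
for y,l,r in((100,122,546),(288,126,544),(530,130,539)):
    e=f([(l,y),(r,y)],.012); print('plate',e[:,:2].ravel(),e.mean(0)[:2])
print('screws',f([(156,288),(512,287)],.013))
zt=.2639-.054+.015
for z in (zt,):
  e=f([(174,454),(494,454)],z);print('stone',e,e.mean(0))
  n=fish('w2',[(285.5,318),(359.5,318)],z);print(n,n.mean(0))
z=np.load('w2.npz');d=z['d'];print(np.linalg.inv(z['T'])[:3,3]); 
# depth -> world height along column
K,T=z['K'],z['T']
for v in(2,30,130,200,250,300):
  u=323;a,b=(u-K[0,2])/K[0,0],-(v-K[1,2])/K[1,1];t=np.hypot(a,b);w=np.array([a/t*np.sin(t),b/t*np.sin(t),-np.cos(t)]);w=w/-w[2]*d[v,u];print(v,np.linalg.inv(T)[:3]@np.r_[w,1])
```

```text
plate [0.4767 0.2864 0.5852 0.2864] [0.5309 0.2864]
plate [0.4776 0.2358 0.5847 0.2358] [0.5311 0.2358]
plate [0.4773 0.1721 0.5847 0.172 ] [0.531  0.1721]
screws [[0.4855 0.2354 0.013 ]
 [0.5762 0.2357 0.013 ]]
stone [[0.5161 0.205  0.2249]
 [0.5442 0.205  0.2249]] [0.5301 0.205  0.2249]
[[0.5128 0.1148 0.2249]
 [0.5469 0.1147 0.2249]] [0.5299 0.1148 0.2249]
[0.5298 0.2117 0.334 ]
2 [0.5307 0.3022 0.0369]
30 [0.5307 0.2716 0.0464]
130 [0.5301 0.1989 0.2253]
200 [0.5301 0.1722 0.2237]
250 [0.5301 0.1507 0.2236]
300 [0.5301 0.1257 0.2247]
```

Run:
```python
from h import *
np.set_printoptions(precision=4,suppress=True)
print('ball',fish('w2',[(240+166/4-.4,36/4-.4)],.0954))
cr=lambda a:[(x/4.2+235-.4,y/4.2+175-.4) for x,y in a]
for z in(.058,.07,):
  e=ray('top0',cr([(188,115),(320,115)]),z);print(e,e.mean(0))
print('screws top',ray('top0',cr([(145,73),(377,80),(375,180),(137,173)]),.013))
print('w1 plate near',fish('w1',[(148,121),(163,214)],.012), 'screws',fish('w1',[(133,130),(148,210),(26,152),(40,213)],.013))
```

```text
ball [[0.4988 0.2798 0.0954]]
[[0.5299 0.1865 0.058 ]
 [0.5331 0.0725 0.058 ]] [0.5315 0.1295 0.058 ]
[[0.5274 0.185  0.07  ]
 [0.5306 0.0719 0.07  ]] [0.529  0.1285 0.07  ]
screws top [[0.5762 0.2324 0.013 ]
 [0.5756 0.0251 0.013 ]
 [0.4852 0.0241 0.013 ]
 [0.4855 0.2344 0.013 ]]
w1 plate near [[0.5819 0.0061 0.012 ]
 [0.4781 0.0078 0.012 ]] screws [[0.575  0.0268 0.013 ]
 [0.4838 0.0265 0.013 ]
 [0.5749 0.2354 0.013 ]
 [0.4847 0.2367 0.013 ]]
```

```bash
python3 -m inch '{"xyz":[[0.1,-0.07,-1],[0,0,-1.5],[0,0,-1.5],[0,0,-1.5],[0,0,-1.5],[0,0,-1],[0,0,-0.7],[0,0,-0.3],[0,0,-0.1],[0,0,0],[0,0,0],[0,0,0]],"delta_rot":[[0,0,0.09],[0,0,0],[0,0,0],[0,0,0],[0,0,0],[0,0,0],[0,0,0],[0,0,0],[0,0,0],[0,0,0],[0,0,0],[0,0,0]],"grip":[2.2,2.2,2.2,2.2,2.2,2.2,2.2,2.2,2.2,2.2,2.2,2.2]}' 100
python3 - <<'E'
from h import *
s=arm.sense(); print(s['position'],s['orientation'],s['wrist_force'],s['wrist_torque'])
snap('wrist','w3');p=cv2.imread('pics/w3.png')[40:190,240:410]
cv2.imwrite('pics/c3.png',cv2.resize(p,None,fx=4,fy=4,interpolation=cv2.INTER_CUBIC))
E
```

```text
t: 9.45
position: [0.5312, 0.1303, 0.1735]
orientation: [3.141, -0.0, 1.572]
wrist_force: [-0.9, 1.7, -2.9]
gripper_width: 0.31
finger_force: 98.7
[0.53117881 0.13034483 0.1734717 ] [ 3.14055939e+00 -1.83498651e-04  1.57213217e+00] [-0.92877156  1.68494715 -2.92179032] [-0.01982475  0.01347576 -0.02718434]
```

View pics/c3.png

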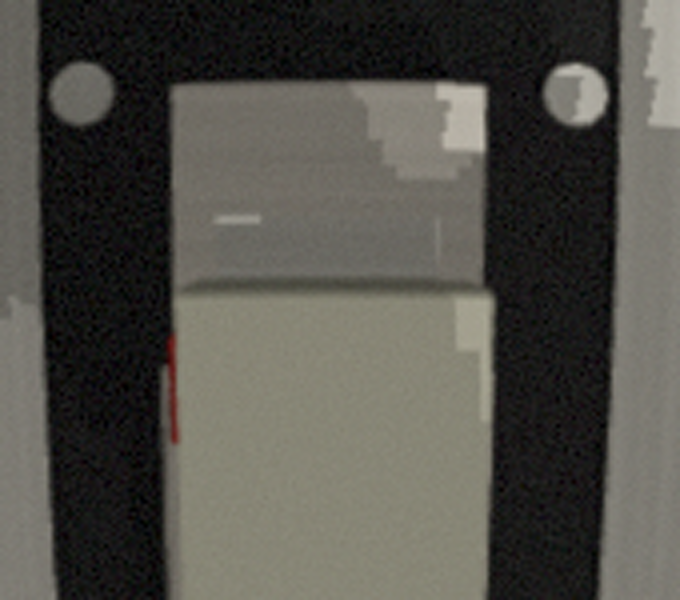

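```bash
python3 - <<'E'
from h import *
np.set_printoptions(precision=4,suppress=True)
f=lambda a,z:fish('w3',[(240+x/4-.4,40+y/4-.4) for x,y in a],z)
for y,l,r in((95,40,617),(350,47,608)): e=f([(l,y),(r,y)],.012);print(e[:,0],e.mean(0))
e=f([(80,95),(576,95)],.0125);print('screw',e.mean(0))
for y,l,r in((294,175,494),(590,180,488)): e=f([(l,y),(r,y)],.1735-.0396);print(e[:,0],e.mean(0))
print(arm.camera_model('wrist')['world_to_cam'])
E
python3 -m inch '{"xyz":[[0,0,0],[0,0,0],[0,0,-0.2],[0,0,-0.2],[0,0,0]],"delta_rot":[[0,0,0],[0,0,0],[0,0,0],[0,0,0],[0,0,0]],"grip":[2.2,2.2,2.2,2.2,2.2]}' 100
```

```text
[0.4771 0.5843] [0.5307 0.2361 0.012 ]
[0.4773 0.5838] [0.5306 0.1874 0.012 ]
screw [0.5306 0.2356 0.0125]
[0.5172 0.5453] [0.5313 0.2048 0.1339]
[0.5169 0.5456] [0.5313 0.1774 0.1339]
[[ 1.      0.0019  0.0018 -0.5315]
 [-0.0013  0.9488 -0.3158 -0.1231]
 [-0.0024  0.3158  0.9488 -0.2967]
 [ 0.      0.      0.      1.    ]]
t: 10.0
position: [0.5308, 0.1303, 0.1684]
orientation: [-3.141, 0.0, 1.572]
wrist_force: [0.1, 0.7, -3.4]
gripper_width: 0.316
finger_force: 98.7
```

```bash
for i in 1 2 3 4; do :; done
python3 -m inch '{"xyz":[[0,0,-0.1],[0,0,-0.1],[0,0,-0.1],[0,0,-0.1],[0,0,-0.1]],"delta_rot":[[0,0,0],[0,0,0],[0,0,0],[0,0,0],[0,0,0]],"grip":[2.2,2.2,2.2,2.2,2.2]}'
```

```text
t: 10.5
position: [0.531, 0.1303, 0.1638]
orientation: [3.142, 0.0, 1.572]
wrist_force: [-0.3, 0.6, -2.9]
gripper_width: 0.311
finger_force: 98.7
```

```bash
python3 -m inch '{"xyz":[[0,0,-0.1],[0,0,-0.1],[0,0,-0.1],[0,0,-0.1],[0,0,-0.1]],"delta_rot":[[0,0,0],[0,0,0],[0,0,0],[0,0,0],[0,0,0]],"grip":[2.2,2.2,2.2,2.2,2.2]}'
```

```text
t: 11.0
position: [0.5315, 0.1304, 0.16]
orientation: [3.139, -0.0, 1.572]
wrist_force: [-0.1, 0.1, 5.6]
gripper_width: 0.311
finger_force: 99.7
```

```bash
python3 -m inch '{"xyz":[[0,0,-0.1],[0,0,-0.1],[0,0,-0.1],[0,0,-0.1]],"delta_rot":[[0,0,0],[0,0,0],[0,0,0],[0,0,0]],"grip":[2.2,2.2,2.2,2.2]}'
```

```text
t: 11.4
position: [0.532, 0.1304, 0.157]
orientation: [3.137, -0.001, 1.572]
wrist_force: [-0.8, 0.6, 10.8]
gripper_width: 0.311
finger_force: 100.4
```

```bash
python3 -m inch '{"xyz":[[0,0,-0.1],[0,0,-0.1],[0,0,-0.1],[0,0,-0.1]],"delta_rot":[[0,0,0],[0,0,0],[0,0,0],[0,0,0]],"grip":[2.2,2.2,2.2,2.2]}'
```

```text
t: 11.8
position: [0.531, 0.1303, 0.1508]
orientation: [3.142, -0.0, 1.572]
wrist_force: [-0.1, 0.8, 1.8]
gripper_width: 0.312
finger_force: 100.0
```

```bash
python3 -m inch '{"xyz":[[0,0,-0.1],[0,0,-0.1],[0,0,-0.1],[0,0,-0.1],[0,0,-0.1]],"delta_rot":[[0,0,0],[0,0,0],[0,0,0],[0,0,0],[0,0,0]],"grip":[2.2,2.2,2.2,2.2,2.2]}'
```

```text
t: 12.3
position: [0.5309, 0.1303, 0.1458]
orientation: [-3.142, 0.0, 1.572]
wrist_force: [0.0, 0.6, 1.4]
gripper_width: 0.313
finger_force: 100.0
```

```bash
python3 -m inch '{"xyz":[[0,0,-0.1],[0,0,-0.1],[0,0,-0.1],[0,0,-0.1],[0,0,-0.1]],"delta_rot":[[0,0,0],[0,0,0],[0,0,0],[0,0,0],[0,0,0]],"grip":[2.2,2.2,2.2,2.2,2.2]}'
```

```text
t: 12.8
position: [0.531, 0.1303, 0.1408]
orientation: [3.141, 0.0, 1.572]
wrist_force: [-0.0, 1.6, 1.9]
gripper_width: 0.316
finger_force: 100.0
```

```bash
python3 -m inch '{"xyz":[[0,0,-0.1],[0,0,-0.1],[0,0,-0.1],[0,0,-0.1]],"delta_rot":[[0,0,0],[0,0,0],[0,0,0],[0,0,0]],"grip":[2.2,2.2,2.2,2.2]}'
```

```text
t: 13.2
position: [0.531, 0.1303, 0.1369]
orientation: [3.141, 0.0, 1.572]
wrist_force: [0.4, 1.1, 2.2]
gripper_width: 0.313
finger_force: 100.0
```

```bash
python3 -m inch '{"xyz":[[0,0,-0.1],[0,0,-0.1],[0,0,-0.1]],"delta_rot":[[0,0,0],[0,0,0],[0,0,0]],"grip":[2.2,2.2,2.2]}'
```

```text
t: 13.5
position: [0.5307, 0.1302, 0.1332]
orientation: [-3.141, 0.0, 1.572]
wrist_force: [1.3, 0.8, -4.6]
gripper_width: 0.313
finger_force: 99.2
```

```bash
python3 -m inch '{"xyz":[[0,0,-0.05],[0,0,-0.05]],"delta_rot":[[0,0,0],[0,0,0]],"grip":[2.2,2.2]}'
```

```text
t: 13.7
position: [0.53, 0.1301, 0.1312]
orientation: [-3.138, 0.001, 1.572]
wrist_force: [-1.5, 0.4, -6.1]
gripper_width: 0.312
finger_force: 98.9
```

Snapped (tug felt). Now gently home onto the pedestals.

```bash
python3 -m inch '{"xyz":[[0,0,-0.05],[0,0,-0.05]],"delta_rot":[[0,0,0],[0,0,0]],"grip":[2.2,2.2]}'
```

```text
t: 13.9
position: [0.5305, 0.1301, 0.1312]
orientation: [-3.14, 0.001, 1.572]
wrist_force: [-1.5, -0.3, -7.0]
gripper_width: 0.313
finger_force: 99.0
```

```bash
python3 -m inch '{"xyz":[[0,0,-0.04],[0,0,-0.04]],"delta_rot":[[0,0,0],[0,0,0]],"grip":[2.2,2.2]}'
```

```text
t: 14.1
position: [0.531, 0.1302, 0.1312]
orientation: [3.141, 0.0, 1.572]
wrist_force: [-0.1, 0.2, -6.8]
gripper_width: 0.315
finger_force: 99.0
```

```bash
python3 -m inch '{"xyz":[[0,0,-0.03],[0,0,-0.03]],"delta_rot":[[0,0,0],[0,0,0]],"grip":[2.2,2.2]}'
```

```text
t: 14.3
position: [0.5313, 0.1303, 0.1311]
orientation: [3.14, -0.0, 1.572]
wrist_force: [0.0, -0.4, -3.8]
gripper_width: 0.313
finger_force: 99.0
```

```bash
python3 -m inch '{"xyz":[[0,0,-0.05],[0,0,-0.05],[0,0,0]],"delta_rot":[[0,0,0],[0,0,0],[0,0,0]],"grip":[2.2,2.2,2.2]}'
```

```text
t: 14.6
position: [0.5315, 0.1304, 0.1303]
orientation: [3.14, -0.0, 1.572]
wrist_force: [0.8, 0.1, -1.6]
gripper_width: 0.315
finger_force: 99.4
```

```bash
python3 -m inch '{"xyz":[[0,0,-0.05],[0,0,-0.05],[0,0,0]],"delta_rot":[[0,0,0],[0,0,0],[0,0,0]],"grip":[2.2,2.2,2.2]}'
```

```text
t: 14.9
position: [0.5315, 0.1304, 0.1297]
orientation: [3.14, -0.0, 1.572]
wrist_force: [-0.4, -0.4, 6.1]
gripper_width: 0.309
finger_force: 100.4
```

```bash
python3 -m inch '{"xyz":[[0,0,-0.04],[0,0,0],[0,0,0.05],[0,0,0]],"delta_rot":[[0,0,0],[0,0,0],[0,0,0],[0,0,0]],"grip":[2.2,2.2,2.2,2.2]}'
python3 -m inch '{"xyz":[[0,0,0],[0,0,0],[0,0,0],[0,0,0],[0,0,0],[0,0,0]],"delta_rot":[[0,0,0],[0,0,0],[0,0,0],[0,0,0],[0,0,0],[0,0,0]],"grip":[3.2,4,5,6,6,6]}' 20
python3 -m inch '{"xyz":[[0,0,0.5],[0,0,1],[0,0,1.5],[0,0,1.5],[0,0,1.5],[0,0,1.5],[0,0,1.5],[0,0,1],[0,0,0],[0,0,0]],"delta_rot":[[0,0,0],[0,0,0],[0,0,0],[0,0,0],[0,0,0],[0,0,0],[0,0,0],[0,0,0],[0,0,0],[0,0,0]],"grip":[6,6,6,6,6,6,6,6,6,6]}'
python3 - <<'E'
from h import *
p,d,M=snap('wrist','w4');K,T=M['mtx'],M['world_to_cam']
for v in range(130,300,10):
  u=323;a,b=(u-K[0,2])/K[0,0],-(v-K[1,2])/K[1,1];t=np.hypot(a,b);w=np.array([a/t*np.sin(t),b/t*np.sin(t),-np.cos(t)]);w=w/-w[2]*d[v,u];print(v,np.round(np.linalg.inv(T)[:3]@np.r_[w,1],4))
cv2.imwrite('pics/w4c.png',cv2.resize(p[0:300,200:440],None,fx=2,fy=2,interpolation=cv2.INTER_CUBIC))
E
```

```text
t: 15.3
position: [0.5315, 0.1304, 0.1297]
orientation: [3.14, -0.0, 1.572]
wrist_force: [-0.3, -0.3, 5.5]
gripper_width: 0.314
finger_force: 100.7
t: 15.9
position: [0.5309, 0.1303, 0.1285]
orientation: [-3.141, 0.0, 1.572]
wrist_force: [-0.2, 0.1, 0.1]
gripper_width: 0.702
finger_force: 0.0
t: 16.9
position: [0.5309, 0.1303, 0.2283]
orientation: [-3.141, 0.0, 1.572]
wrist_force: [0.9, 0.1, 0.0]
gripper_width: 0.701
finger_force: 0.0
130 [0.5311 0.1869 0.09  ]
140 [0.5311 0.18   0.0897]
150 [0.5311 0.1734 0.0913]
160 [0.5312 0.1661 0.0896]
170 [0.5312 0.159  0.0896]
180 [0.5312 0.1521 0.0909]
190 [0.5312 0.1449 0.0914]
200 [0.5312 0.1376 0.0918]
210 [0.5313 0.1296 0.0909]
220 [0.5313 0.1219 0.0911]
230 [0.5313 0.1141 0.0918]
240 [0.5313 0.105  0.0901]
250 [0.5313 0.0968 0.0909]
260 [0.5314 0.0882 0.0915]
270 [0.5314 0.0785 0.0907]
280 [0.5314 0.0685 0.0903]
290 [0.5315 0.0594 0.0916]
```

View pics/w4c.png

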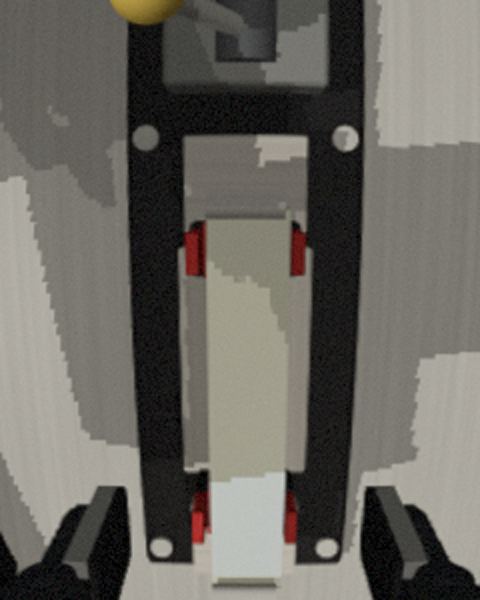

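The stone is level and centred: its top is at z ≈ 0.0907 along its whole length, both red pedestals hold it, and a clip covers each end at crop (245,215) and (245,582). Next is the lever.

```bash
python3 -m inch '{"xyz":[[-0.8,1.5,0],[-0.8,1.5,0],[-0.8,1.5,0],[-0.8,1.5,0],[-0.8,1.5,0],[-0.8,1.5,0],[-0.8,1.5,0],[-0.8,1.5,0],[-0.8,1.5,0],[-0.8,1.5,0],[0,0,0],[0,0,0]],"delta_rot":[[0,0,0],[0,0,0],[0,0,0],[0,0,0],[0,0,0],[0,0,0],[0,0,0],[0,0,0],[0,0,0],[0,0,0],[0,0,0],[0,0,0]],"grip":[0,0,0,0,0,0,0,0,0,0,0,0]}' 20
python3 -m inch '{"xyz":[[0,0,-1],[0,0,-1.5],[0,0,-1.5],[0,0,-1.5],[0,0,-1],[0,0,-0.6],[0,0,0]],"delta_rot":[[0,0,0],[0,0,0],[0,0,0],[0,0,0],[0,0,0],[0,0,0],[0,0,0]],"grip":[0,0,0,0,0,0,0]}'
python3 - <<'E'
from h import *
p,d,M=snap('wrist','w5'); cv2.imwrite('pics/w5.png',p)
E
```

```text
t: 18.15
position: [0.4504, 0.2806, 0.2281]
orientation: [-3.141, 0.001, 1.573]
wrist_force: [0.4, 0.3, 0.5]
gripper_width: -0.002
finger_force: 0.0
t: 18.85
position: [0.4507, 0.2801, 0.1565]
orientation: [-3.14, 0.001, 1.572]
wrist_force: [0.1, -0.1, -0.6]
gripper_width: -0.001
finger_force: 0.0
```

View pics/w5.png

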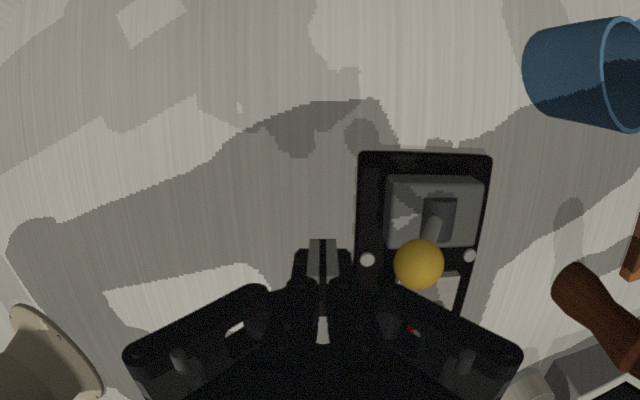

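The closed fingers are at (323,255), just on the -x side of the yellow ball at (418,264), so pushing +x is clear.

```bash
python3 -m inch '{"xyz":[[0.5,0,0],[0.5,0,0],[0.5,0,0],[0.5,0,0],[0.5,0,0],[0.5,0,0],[0.5,0,0]],"delta_rot":[[0,0,0],[0,0,0],[0,0,0],[0,0,0],[0,0,0],[0,0,0],[0,0,0]],"grip":[0,0,0,0,0,0,0]}'
```

```text
t: 19.6
position: [0.4864, 0.2803, 0.1577]
orientation: [3.142, -0.0, 1.572]
wrist_force: [-2.9, 0.3, 1.2]
gripper_width: -0.001
finger_force: 0.9
```

```bash
python3 -m inch '{"xyz":[[0.5,0,0],[0.5,0,0],[0.5,0,0],[0.5,0,0],[0.5,0,0],[0.5,0,0],[0.5,0,0],[0.5,0,0]],"delta_rot":[[0,0,0],[0,0,0],[0,0,0],[0,0,0],[0,0,0],[0,0,0],[0,0,0],[0,0,0]],"grip":[0,0,0,0,0,0,0,0]}'
```

```text
t: 20.4
position: [0.5263, 0.2802, 0.1573]
orientation: [-3.141, 0.0, 1.572]
wrist_force: [-0.9, -0.1, -0.6]
gripper_width: 0.002
finger_force: 0.5
```

```bash
python3 -m inch '{"xyz":[[0.3,0,0],[0.3,0,0],[0.2,0,0]],"delta_rot":[[0,0,0],[0,0,0],[0,0,0]],"grip":[0,0,0]}'
```

```text
t: 20.7
position: [0.5341, 0.2803, 0.1574]
orientation: [-3.141, 0.0, 1.572]
wrist_force: [-1.3, -0.4, -0.8]
gripper_width: 0.0
finger_force: 0.5
```

```bash
python3 -m inch '{"xyz":[[0.2,0,0],[0.2,0,0]],"delta_rot":[[0,0,0],[0,0,0]],"grip":[0,0]}'
```

```text
t: 20.9
position: [0.538, 0.2803, 0.1576]
orientation: [-3.142, 0.0, 1.572]
wrist_force: [-1.0, -0.4, -0.3]
gripper_width: 0.002
finger_force: 0.5
```

```bash
python3 -m inch '{"xyz":[[0.15,0,0],[0.15,0,0]],"delta_rot":[[0,0,0],[0,0,0]],"grip":[0,0]}'
```

```text
t: 21.1
position: [0.5395, 0.2804, 0.1574]
orientation: [-3.136, 0.001, 1.573]
wrist_force: [-16.0, -0.9, 5.7]
gripper_width: -0.002
finger_force: 8.1
```

```bash
python3 -m inch '{"xyz":[[0.1,0,0],[0.1,0,0]],"delta_rot":[[0,0,0],[0,0,0]],"grip":[0,0]}'
```

```text
t: 21.3
position: [0.5401, 0.2805, 0.1573]
orientation: [-3.132, 0.002, 1.573]
wrist_force: [-23.4, -3.0, 10.1]
gripper_width: -0.0
finger_force: 12.0
```

The lever is at its stop. I'll back off and check.

```bash
python3 -m inch '{"xyz":[[-0.5,0,0],[-1,0,0],[-1.5,0,0],[-1.5,0,1],[-1.5,0,2],[-1.5,0,2],[0,0,2],[0,0,2],[0,0,2],[0,0,0],[0,0,0]],"delta_rot":[[0,0,0],[0,0,0],[0,0,0],[0,0,0],[0,0,0],[0,0,0],[0,0,0],[0,0,0],[0,0,0],[0,0,0],[0,0,0]],"grip":[0,0,0,0,0,0,0,0,0,0,0]}'
python3 - <<'E'
from h import *
p,d,M=snap('wrist','w6')
m=cv2.inRange(cv2.cvtColor(p,cv2.COLOR_BGR2HSV),(20,120,60),(35,255,255)); n,l,s,c=cv2.connectedComponentsWithStats(m); i=1+s[1:,4].argmax(); print(s[i],c[i],fish('w6',[c[i]],.0954))
t,_,_=snap('top','t6'); cv2.imwrite('pics/c6.png',np.vstack([p[:, :][0:330],cv2.resize(t[165:255,220:430],(640,274),interpolation=cv2.INTER_CUBIC)])[:600])
E
```

```text
t: 22.4
position: [0.4679, 0.2803, 0.2674]
orientation: [3.141, -0.0, 1.572]
wrist_force: [-0.4, 0.6, -0.4]
gripper_width: 0.0
finger_force: 0.0
[420 180  29  29 657] [434.01065449 194.14764079] [[0.56447099 0.28020393 0.0954    ]]
```

View pics/c6.png

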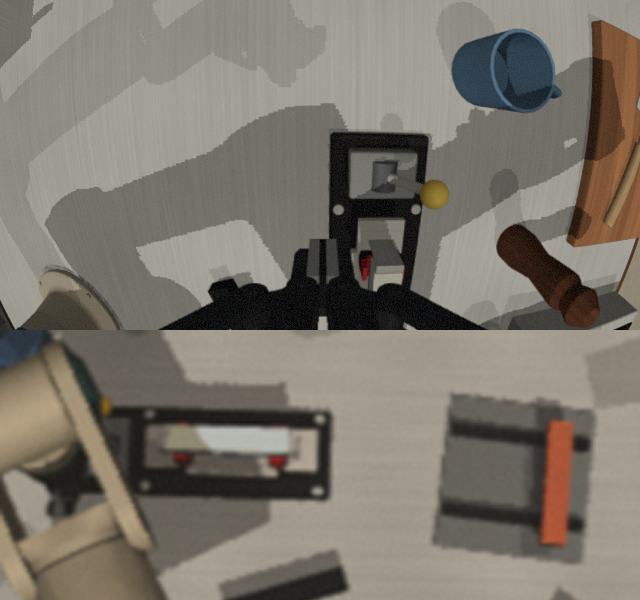

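The ball, at (434,194) in the wrist view, measures x = 0.5645 m against 0.5646 expected when fully thrown. The stone is in place and the brown stone is untouched on the rack.

```bash
python3 -c "from rig import arm; print(arm.close_job())"
```

```text
the job is handed in; nothing more can be done
None
```

The white stone snapped in and sits level on both pedestals (push readings stayed under about 15 N), the lock lever is fully over at its stop, the robot is clear of everything, and the job was handed in at about 22.5 s.

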